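# Palette out over the riser's end

### The arm

A 6-joint arm with a two-finger parallel gripper is mounted at the origin on the work surface. World frame = base frame: x ahead of the robot, y to its left, z up, the work surface at z = 0. Lengths are in m, angles in rad, forces in N, time in s.
With the tool pointing down it reaches from about 0.3 to 0.875 m from the base axis. Payload 6.4 kg.
Tool frame: the origin (TCP) lies between the finger pads; the fingertips stand 19 mm ahead of it and the grasp point (between the pads) is the TCP; z points along the fingers, y is the direction in which the jaws open and shut (so a half turn about z gives the same grasp; the last joint's range is limited). The gripper opens to 85 mm and grips with 20 to 120 N. Pads are 22 mm wide; open, the fingers measure 114 mm over their backs; the gripper's body (76 mm by 85 mm) begins 54 mm behind the grasp point. The pads swing forward as they close: fully open they stand 13 mm farther back than shut.
Start: joints at [-1.512, 0.181, 1.607, -0, 1.354, -0.206], TCP at [0.151, -0.555, 0.25] pointing down, gripper open.
Joint ranges: [-2.99, 2.99], [-0.89, 2.07], [0.3, 2.58], [-1.14, 4.28], [0, 2.63], [-3.12, 3.12]. Speed limits (rad/s): [2.57, 2.57, 3.01, 3.14, 3.14, 3.14].

### API

Orientations are given as a unit quaternion [w, x, y, z].
In Python, from bench import * gives the robot as it stands.
- The arm moves only by the tool apply_moves, never from a script. Its argument "moves" is a list that holds one entry, the list of rows, each a list of 7 numbers: the shift along the tool's x, y, z in cm, then the turn, a rotation vector about the tool's x, y, z in rad, then the opening, from 0 (shut) to 1 (fully open). A call has 1 to 8 rows; each row is the pose to reach, as a shift and turn from the pose commanded when the call began, along the tool's axes at that moment; what a row does not reach only later rows make up. A row lasts 1/10 s, in which the tool goes at most 50 mm and 8.59 degrees, less where a joint would pass 70% of its speed; a pose out of reach is approached as far as the arm can. A call with a gripper value outside its range is refused whole. The fingers move at their own pace and stop on an object; the grip force is fixed at half the most. Time passes only in rows, so rows that repeat a pose let the fingers close. It gives the time, the measured TCP pose, the force and the opening at its end, in the units of the state.
- get_obs(): the state, without advancing time (a new reading comes with each control period).
- camera(name): name is "scene" or "side" or "wrist"; returns the picture (420x560x3 uint8, red, green, blue); there is no depth.
- get_calibration(name): a dict with "vertical_fov" (degrees; the focal length in pixels is half the picture's height over the tangent of half this angle, whatever the lens; pixels are square), "cx", "cy" (the principal point, pixels), "R" (3x3) and "t" (3): a world point X has camera coordinates R X + t. Camera axes: x right, y down, z forward; pixel columns grow to the right and rows downward; lengths in m; the calibration is good to about 2 mm. A picture is of the moment at which its call begins: read the wrist's pose just before it. get_calibration takes no time and is no camera call; for the wrist camera it gives the pose at the moment of the call.
- hand_in(): hands the job in, once; it reports no verdict.
The state is a dict: "time_s": time; "q": joint angles; "dq": joint speeds; "joint_efforts": joint torques, N m; "eef_pos": TCP position; "eef_rot": TCP orientation; "wrist_force": force on the tool from outside, world axes, zero at the start; "torque": the same for the moment, N m; "opening": opening from 0.0 (shut) to 1.0 (fully open).
Only numpy, scipy, OpenCV 4.12 (cv2) and the standard library are available. Lean on these libraries where they do the work, as an engineer would, in place of code of your own. Each camera call takes 0.05 s, during which the arm holds its last target. There are 200 camera calls.

### The job

On the make-up table, push the flat metal mixing palette along the wooden riser and out over its open end, until the whole thumb hole is clear of the wood so that a thumb can come up through it, with more than half of the palette still lying on the riser. Only push it with the fingertips - never lift or carry it or let it tip off - and leave it lying flat, roughly in line with the riser and not hanging over the riser's front edge. Leave the jar, bottle and compact where they are.

Things in the scene. Friction and masses are not known exactly. Their poses are not given: they have to be found in the camera images.
- riser: Fixed wooden shelf on the table: 150 mm deep (x, away from the robot), 420 mm long (y), level top 70 mm above the table. Origin on the table under its middle. Far side (x 63 to 75 mm): a rail 30 mm above the top; +y end (y 198 to 210 mm): an end board 40 mm above the top. Front side (x -75 mm) and -y end (y -210 mm, the open end) are bare.
- riser_open_end (a point): Middle of the riser's open (-y) end, at the level of its top: riser frame (0, -210, 70) mm. Axes as the riser's.
- palette: Loose flat aluminium palette with dried dabs of paint, 90 mm wide (x), 140 mm long (y), 6 mm thick, about 0.2 kg, flat on the riser; it stops when no longer pushed. Origin: centre of its underside. The thumb hole is in its -y half, nearest the riser's open end; it lies within 0.12 rad of the riser's direction. At least 55 mm of bare riser top lie between its plain +y end and the jar.
- thumb_hole (a point): Centre of the palette's round thumb hole (22 mm diameter, right through), on the upper face: palette frame (0, -48, 6) mm, 22 mm in from its -y edge.
- jar: Bystander: small white jar with black lid, 40 mm diameter, 42 mm high, standing loose on the riser's top near the end board. Origin at the centre of its underside.
- bottle: Bystander: slim black bottle, 38 mm diameter, 95 mm high, standing loose on the table before the riser (robot side). Origin at the centre of its underside.
- compact: Bystander: closed round black powder compact, 72 mm diameter, 16 mm high, lying loose on the table before the riser. Origin at the centre of its underside.
Things that resemble listed ones, but are neither listed nor needed, are in the scene too. There is more than one size of the palette; the job needs the smallest.

How it is judged:
At the end, for the whole second after the job is handed in: Thumb hole wholly past the open end (2 mm slack), the palette's middle still on the riser by at least 2 mm, its length within 20 degrees of the riser's, its centre line at most 45 mm before the riser's, lying flat on the riser's top and at rest (y of thumb_hole in the frame of riser below -0.219 m and y of palette in the frame of riser above -0.208 m and x of palette in the frame of riser above -0.045 m and angle between the y axis of palette and the y axis of riser, either way round below 0.35 rad and height (world z) of palette between 0.067 and 0.074 m and angle between palette's own z axis and vertical below 0.06 rad and linear speed of palette below 0.01 m/s and angular speed of palette below 0.05 rad/s); the robot touches nothing.
It fails at once if the palette is lifted (more than 10 mm) or tipped (more than about 12 degrees) (height (world z) of palette above 0.08 m or angle between palette's own z axis and vertical above 0.21 rad).
It fails at once if the palette falls off the riser (height (world z) of palette below 0.055 m).
It fails at once if the jar, bottle or compact is moved by more than 15 mm or tipped over (distance of any of jar, bottle, compact from where it was at the start of the episode above 0.015 m or angle between any of jar, bottle, compact's own z axis and vertical above 0.3 rad).
It also fails if it takes over 38 s, if anything falls off the work surface, if the arm or the gripper's body presses on something with over 40 N, if the wrist force passes 120 N, or if a joint passes its speed limit or range.

## Working session

There is one attempt and no reset: what is moved stays moved. The work goes in short steps, Python scripts to look and compute and a tool call to move; the robot and the scene stay as the last step left them, time stands still between calls to the robot, and variables do not carry over. Pictures are saved under pics/ and viewed, about 8 in all and at most 12, crops included, and the job is handed in when it is done.

Besides the shell and the picture viewer there is one more tool, called after "Emit:" as name([rows], argument=value, ...), one row to a line, values as JSON. apply_moves: Moves the arm, as the interface text tells. Its arguments: {"type":"object","properties":{"moves":{"type":"array","items":{"type":"array","items":{"type":"array","items":{"type":"number"}}}}},"required":["moves"]}

```bash
mkdir -p pics; ls
cat > h.py <<'E'
from bench import *
import numpy as np, cv2
def save(n,f):
    c=get_calibration(n); im=camera(n); cv2.imwrite(f,cv2.cvtColor(im,cv2.COLOR_RGB2BGR)); return im,c
def foc(c): return 210/np.tan(np.radians(c["vertical_fov"])/2)
def ray(c,u,v,z):
    R=np.array(c["R"]);t=np.array(c["t"]);f=foc(c)
    d=R.T@np.array([(u-c["cx"])/f,(v-c["cy"])/f,1]);o=-R.T@t
    return o+d*(z-o[2])/d[2]
def proj(c,X):
    p=np.array(c["R"])@np.array(X)+np.array(c["t"]);f=foc(c)
    return f*p[:2]/p[2]+[c["cx"],c["cy"]]
E
python3 - <<'E'
from h import *
for n in ("scene","side"):
    im,c=save(n,f"pics/{n}0.png");print(n,c)
a=cv2.imread("pics/scene0.png");print(get_obs())
E
```

```text
pics
scene {'vertical_fov': 57.58269896367826, 'cx': 281.25780523862306, 'cy': 207.82435557335037, 'R': array([[-0.50155019,  0.86512632, -0.00196488],
       [ 0.59576073,  0.34373896, -0.72588751],
       [-0.62730898, -0.36523962, -0.68781063]]), 't': array([ 0.37277393, -0.25618316,  1.36750288])}
side {'vertical_fov': 46.22962322495968, 'cx': 276.84799694569585, 'cy': 204.84426577333, 'R': array([[ 0.97485979, -0.2227331 ,  0.00619323],
       [-0.11240949, -0.51561315, -0.84941579],
       [ 0.19238632,  0.82736513, -0.52768784]]), 't': array([-0.58525858,  0.09044172,  1.03804768])}
{'time_s': 0.1, 'q': array([-1.51230006e+00,  1.81470047e-01,  1.60791616e+00, -2.63614728e-05,
        1.35378320e+00, -2.06274126e-01]), 'dq': array([ 2.26920773e-04, -7.83751494e-05, -1.65195596e-03,  7.08483444e-04,
        1.27619968e-03, -1.59932750e-04]), 'joint_efforts': array([ 8.81779924e-04, -4.45878804e+01, -3.52236521e+01, -3.45095314e-04,
        4.18155076e-03,  2.14916963e-05]), 'eef_pos': array([ 0.15046612, -0.55447939,  0.24946842]), 'eef_rot': array([-7.87178652e-04,  9.91249186e-01,  1.32001623e-01,  4.53653192e-05]), 'wrist_force': array([ 0.43169519, -0.24397882,  0.39675265]), 'torque': array([-0.00216439, -0.00424892,  0.01959367]), 'opening': 0.9994544861708468}
```

View pics/scene0.png

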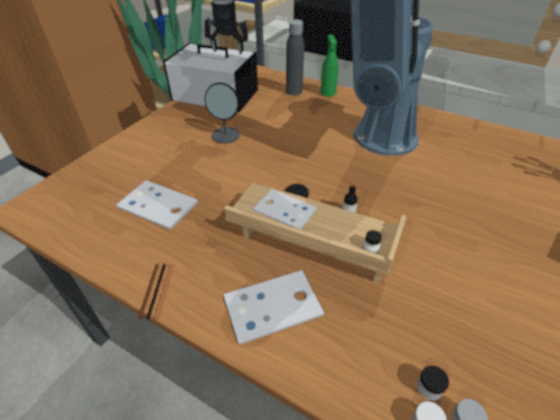

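View pics/side0.png

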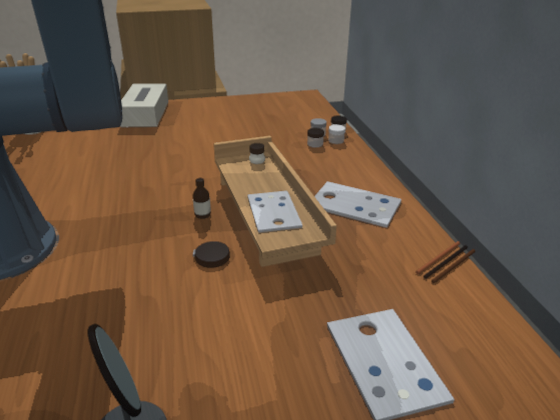

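The scene has three palettes: on the riser (scene 285,208; side 274,211), and on the table (scene 157,203 / side 388,360) and (scene 272,305 / side 358,203). Only the one on the riser fits the description: it is the smallest, it lies on the wood, and its hole is towards the open end. I'll confirm it with a crop and measure it.

Run:
```python
from h import *
im=cv2.imread("pics/side0.png")
c=get_calibration("side")
crop=cv2.resize(im[130:280,185:345],None,fx=5,fy=5,interpolation=cv2.INTER_CUBIC)[:,:800]
crop=cv2.resize(crop,(640,600));cv2.imwrite("pics/crop0.png",crop)
hsv=cv2.cvtColor(im,cv2.COLOR_BGR2HSV)
m=((hsv[...,1]<60)&(hsv[...,2]>130)).astype(np.uint8)
m=cv2.morphologyEx(m,cv2.MORPH_CLOSE,np.ones((5,5)))
for k in cv2.findContours(m,0,2)[0]:
    if cv2.contourArea(k)<150: continue
    (x,y,w,h)=cv2.boundingRect(k)
    q=cv2.approxPolyDP(cv2.convexHull(k),5,True)[:,0]
    if x>120 and y>110:
        z=.076 if x<300 and y>170 else .006
        print(x,y,w,h,[(*p.tolist(),*ray(c,*p,z)[:2].round(3)) for p in q])
```

```text
327 309 127 111 [(393, 309, np.float64(0.732), np.float64(-0.356)), (453, 399, np.float64(0.74), np.float64(-0.549)), (375, 419, np.float64(0.616), np.float64(-0.555)), (327, 322, np.float64(0.607), np.float64(-0.361))]
247 191 56 39 [(287, 191, np.float64(0.617), np.float64(-0.025)), (302, 225, np.float64(0.614), np.float64(-0.162)), (258, 229, np.float64(0.526), np.float64(-0.157)), (247, 195, np.float64(0.527), np.float64(-0.023))]
315 181 86 44 [(315, 195, np.float64(0.711), np.float64(0.058)), (327, 181, np.float64(0.762), np.float64(0.12)), (400, 200, np.float64(0.907), np.float64(-0.009)), (385, 224, np.float64(0.828), np.float64(-0.099)), (323, 208, np.float64(0.712), np.float64(-0.004))]
```

View pics/crop0.png

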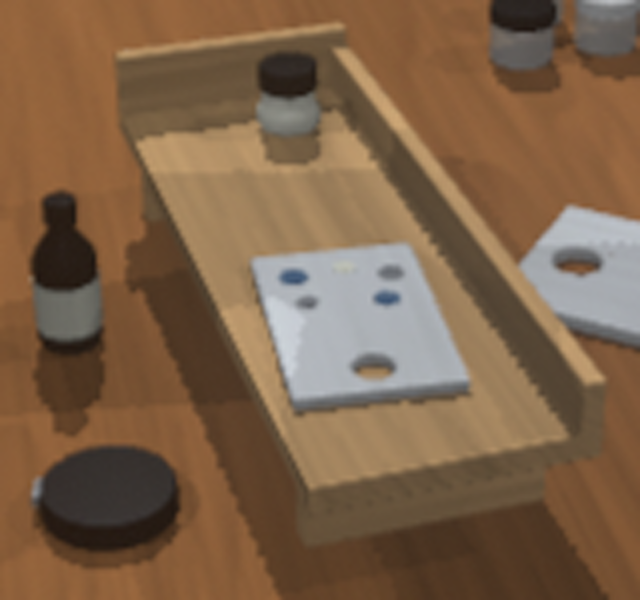

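The crop shows the riser palette with its hole at crop (373,366), towards the open end. Its edges measure about 90 x 137 mm, so it is the smallest one. The open front corner is at crop (310,490) and the jar at (290,140).

Run:
```python
from h import *
c=get_calibration("side")
P=lambda u,v,z:ray(c,185+u/4,130+v/4,z)[:2].round(4)
print("open front",P(310,490,.07),"open far inner",P(568,436,.07))
print("endboard front top",P(119,55,.11),"front far top corner",P(344,27,.11),"rail open top outer",P(603,383,.10),"inner",P(585,388,.10))
print("hole",P(373,366,.076),"pal corners",[P(*p,.076) for p in((252,258),(408,245),(468,384),(293,403))])
print("jar base",P(292,155,.07),"jar lid top",P(288,65,.112),"bottle base",P(69,340,0),"bot top",P(60,200,.095),"compact",P(108,480,.016))
# wooden front edge line
im=cv2.imread("pics/side0.png")
```

```text
open front [ 0.521  -0.2254] open far inner [ 0.6515 -0.2102]
endboard front top [0.4831 0.1839] front far top corner [0.6291 0.1962] rail open top outer [ 0.6665 -0.212 ] inner [ 0.6568 -0.2141]
hole [ 0.5709 -0.1394] pal corners [array([ 0.5299, -0.0212]), array([ 0.6172, -0.0256]), array([ 0.6135, -0.1652]), array([ 0.5253, -0.1628])]
jar base [0.5768 0.1049] jar lid top [0.5823 0.1433] bottle base [0.4296 0.0357] bot top [0.4313 0.0324] compact [ 0.4351 -0.1255]
```

```bash
cat >> h.py <<'E'
from scipy.spatial.transform import Rotation as Ro
RC=np.array([.5749,-.0143]);RY=.092
def rw(x,y,yaw=None):
    a=RY;return RC+np.array([x*np.cos(a)-y*np.sin(a),x*np.sin(a)+y*np.cos(a)])
def wr(p):
    d=np.array(p)[:2]-RC;a=RY;return np.array([d[0]*np.cos(a)+d[1]*np.sin(a),-d[0]*np.sin(a)+d[1]*np.cos(a)])
def delta(pos,yaw):
    o=get_obs();R=Ro.from_quat(np.roll(o["eef_rot"],-1))
    T=Ro.from_euler("z",yaw)*Ro.from_euler("x",np.pi)
    print("t",o["time_s"],"pos",o["eef_pos"].round(4),"riser",wr(o["eef_pos"]).round(4),"F",o["wrist_force"].round(1))
    print("shift cm",(R.inv().apply(np.array(pos)-o["eef_pos"])*100).round(2),"rot",(R.inv()*T).as_rotvec().round(3))
E
python3 - <<'E'
from h import *
c=get_calibration("scene");s=get_calibration("side")
print("mirror base",ray(c,225,135,0.01),ray(s,135,410,.01))
# mirror top: triangulate 
print([ (z,ray(c,221,83,z)[:2].round(3), ray(s,98,326,z)[:2].round(3)) for z in (.1,.15,.2,.25,.3)])
delta([*rw(-.0107,.030),.20],RY+np.pi/2)
E
```

```text
mirror base [ 0.29216924 -0.4924475   0.01      ] [ 0.28617089 -0.4692419   0.01      ]
[(0.1, array([ 0.117, -0.628]), array([ 0.245, -0.384])), (0.15, array([ 0.199, -0.56 ]), array([ 0.258, -0.437])), (0.2, array([ 0.281, -0.492]), array([ 0.271, -0.49 ])), (0.25, array([ 0.364, -0.424]), array([ 0.284, -0.543])), (0.3, array([ 0.446, -0.356]), array([ 0.297, -0.596]))]
t 0.1 pos [ 0.1505 -0.5545  0.2495] riser [-0.4723 -0.4989] F [ 0.4 -0.2  0.4]
shift cm [ 54.56 -44.16   5.03] rot [-1.000e-03 -1.000e-03 -1.398e+00]
```

Emit:
apply_moves([
  [[0,0,-6,0,0,0,0.4],[0,0,-6,0,0,0,0.4],[54.5,-44.2,-6,0,0,-1.398,0.4],[54.5,-44.2,-6,0,0,-1.398,0.4],[54.5,-44.2,-6,0,0,-1.398,0.4],[54.5,-44.2,-6,0,0,-1.398,0.4],[54.5,-44.2,-6,0,0,-1.398,0.4],[54.5,-44.2,-6,0,0,-1.398,0.4]],
])

```text
time_s: 0.9
eef_pos: [0.3266, -0.3098, 0.3102]
eef_rot: [0.0, 0.834, 0.552, 0.0]
wrist_force: [1.3, 0.2, -0.3]
opening: 0.4
```

```bash
python3 -c "
from h import *
delta([*rw(-.0107,.030),.20],RY+np.pi/2)"
```

```text
t 0.9 pos [ 0.3266 -0.3098  0.3102] riser [-0.2744 -0.2714] F [ 1.3  0.2 -0.3]
shift cm [39.03  8.98 11.02] rot [ 0.     0.    -0.492]
```

Emit:
apply_moves([
  [[39,9,0,0,0,-0.49,0.4],[39,9,0,0,0,-0.49,0.4],[39,9,0,0,0,-0.49,0.4],[39,9,0,0,0,-0.49,0.4],[39,9,0,0,0,-0.49,0.4],[39,9,0,0,0,-0.49,0.4],[39,9,0,0,0,-0.49,0.4],[39,9,0,0,0,-0.49,0.4]],
])

```text
time_s: 1.7
eef_pos: [0.5633, 0.013, 0.3101]
eef_rot: [0.0, 0.677, 0.736, -0.0]
wrist_force: [0.6, -1.9, -0.3]
opening: 0.402
```

Emit:
apply_moves([
  [[0,0,0,0,0,0,0.4],[0,0,0,0,0,0,0.4],[0,0,0,0,0,0,0.4]],
])

```text
time_s: 2.0
eef_pos: [0.562, 0.0103, 0.31]
eef_rot: [-0.0, 0.677, 0.736, -0.0]
wrist_force: [-0.2, 0.6, -0.3]
opening: 0.399
```

```bash
python3 -c "
from h import *
delta([*rw(-.0107,.030),.20],RY+np.pi/2)
im,c=save('wrist','pics/w1.png'); o=get_obs()
print(c)"
```

```text
t 2.0 pos [0.562  0.0103 0.31  ] riser [-0.0106  0.0257] F [-0.2  0.6 -0.3]
shift cm [ 0.43 -0.   11.  ] rot [-0.001  0.    -0.008]
{'vertical_fov': 65.06298090037279, 'cx': 280.47763269486273, 'cy': 209.63370124609915, 'R': array([[ 0.99649568,  0.08362917, -0.00159039],
       [ 0.08000913, -0.94747145,  0.30967142],
       [ 0.02439072, -0.30871348, -0.9508423 ]]), 't': array([-0.56033813, -0.09410494,  0.42557566])}
```

View pics/w1.png

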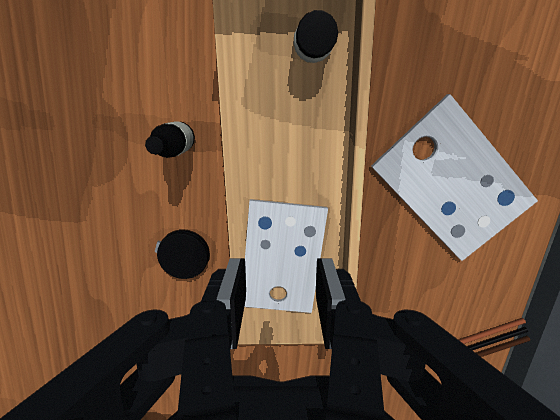

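The wrist view shows the palette's plain end from (249,200) to (328,208), its hole at (278,293), the jar at (317,35) and the riser's open end near row 345. I'll take one second measurement from here.

```bash
python3 -c "
from h import *
c=get_calibration('wrist')
for n,u,v,z in (('p+y-x',249,200,.076),('p+y+x',328,208,.076),('p-y+x',311,313,.076),('hole',278,293,.076),('front1',217,50,.07),('front2',228,220,.07),('front3',231,258,.07),('open',270,345,.07),('open2',320,345,.07),('railinner top',349,245,.1),('jar',317,35,.112)):
  p=ray(c,u,v,z);print(n,p[:2].round(4),wr(p).round(4))
"
```

```text
p+y-x [ 0.5283 -0.0188] [-0.0468 -0.0002]
p+y+x [ 0.6185 -0.0208] [ 0.0428 -0.0105]
p-y+x [ 0.6148 -0.1617] [ 0.0262 -0.1505]
hole [ 0.5707 -0.1362] [-0.0154 -0.121 ]
front1 [0.4876 0.1331] [-0.0734  0.1548]
front2 [ 0.5046 -0.0471] [-0.073  -0.0262]
front3 [ 0.5099 -0.096 ] [-0.0722 -0.0754]
open [ 0.5667 -0.2204] [-0.0271 -0.2045]
open2 [ 0.6334 -0.2148] [ 0.0398 -0.2051]
railinner top [ 0.6428 -0.0541] [ 0.064  -0.0458]
jar [0.5824 0.1472] [0.0223 0.1601]
```

Emit:
apply_moves([
  [[0.5,0,19.5,0,0,-0.008,0.4],[0.5,0,19.5,0,0,-0.008,0.4],[0.5,0,19.5,0,0,-0.008,0.4],[0.5,0,19.5,0,0,-0.008,0.4],[0.5,0,19.5,0,0,-0.008,0.4],[0.5,0,19.5,0,0,-0.008,0.4],[0.5,0,19.5,0,0,-0.008,0.4]],
])

```text
time_s: 2.75
eef_pos: [0.5642, 0.0149, 0.1187]
eef_rot: [0.002, 0.674, 0.739, 0.001]
wrist_force: [0.8, -0.5, 0.7]
opening: 0.401
```

Emit:
apply_moves([
  [[0,0,0.5,0,0,0,0.4],[0,0,1.0,0,0,0,0.4],[0,0,1.5,0,0,0,0.4],[0,0,1.8,0,0,0,0.4],[0,0,2.0,0,0,0,0.4],[0,0,2.0,0,0,0,0.4]],
])

```text
time_s: 3.35
eef_pos: [0.5618, 0.016, 0.0948]
eef_rot: [-0.0, 0.674, 0.739, -0.0]
wrist_force: [-0.4, 0.3, -0.7]
opening: 0.402
```

Emit:
apply_moves([
  [[0,0,0.1,0,0,0,0.4],[0,0,0.2,0,0,0,0.4],[0,0,0.2,0,0,0,0.4]],
])

```text
time_s: 3.65
eef_pos: [0.562, 0.0159, 0.0932]
eef_rot: [-0.0, 0.674, 0.739, -0.0]
wrist_force: [0.2, 0.9, 1.0]
opening: 0.402
```

Emit:
apply_moves([
  [[0,0,0.1,0,0,0,0.4],[0,0,0.15,0,0,0,0.4],[0,0,0.15,0,0,0,0.4]],
])

```text
time_s: 3.95
eef_pos: [0.562, 0.0159, 0.0917]
eef_rot: [-0.0, 0.674, 0.739, -0.0]
wrist_force: [-0.2, -0.4, 0.3]
opening: 0.401
```

Emit:
apply_moves([
  [[0,0,0.1,0,0,0,0.4],[0,0,0.15,0,0,0,0.4],[0,0,0.15,0,0,0,0.4]],
])

```text
time_s: 4.25
eef_pos: [0.562, 0.0159, 0.0902]
eef_rot: [-0.0, 0.674, 0.739, -0.0]
wrist_force: [-0.5, 0.1, -0.2]
opening: 0.396
```

Emit:
apply_moves([
  [[0,0,0.1,0,0,0,0.4],[0,0,0.15,0,0,0,0.4],[0,0,0.15,0,0,0,0.4]],
])

```text
time_s: 4.55
eef_pos: [0.562, 0.0159, 0.0887]
eef_rot: [-0.0, 0.674, 0.739, -0.0]
wrist_force: [-0.6, 0.6, 0.6]
opening: 0.399
```

Emit:
apply_moves([
  [[0,0,0.1,0,0,0,0.4],[0,0,0.15,0,0,0,0.4],[0,0,0.15,0,0,0,0.4]],
])

```text
time_s: 4.85
eef_pos: [0.5622, 0.0159, 0.0882]
eef_rot: [0.0, 0.674, 0.739, -0.0]
wrist_force: [-2.7, 0.8, 7.2]
opening: 0.398
```

```bash
python3 -c "
from h import *
delta([*rw(-.0107,.030),.09],RY+np.pi/2)
im,c=save('side','pics/s2.png')
a=cv2.imread('pics/s2.png')[130:280,185:345];cv2.imwrite('pics/s2c.png',cv2.resize(a,None,fx=4,fy=4,interpolation=cv2.INTER_CUBIC))"
```

```text
t 4.85 pos [0.5622 0.0159 0.0882] riser [-0.0099  0.0313] F [-2.7  0.8  7.2]
shift cm [-0.13 -0.08 -0.18] rot [0. 0. 0.]
```

View pics/s2c.png

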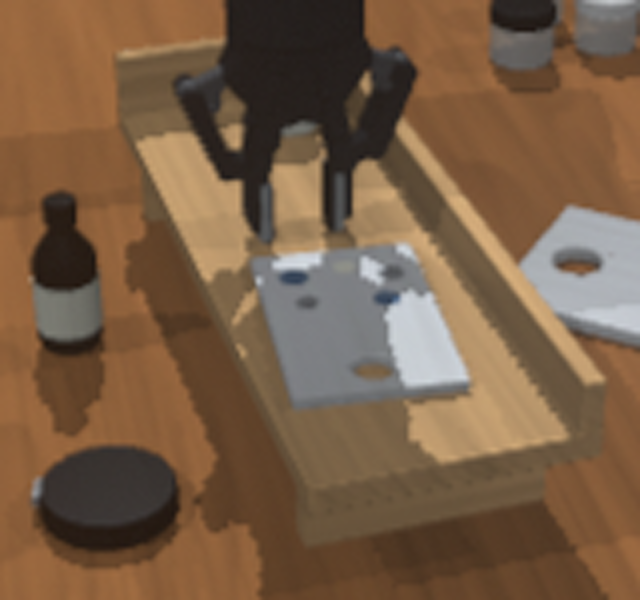

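The fingers are on the wood behind the palette, at crop (262,235) and (338,225). Contact came at TCP z of about 0.088. I'll rise 3 mm and push along tool -x.

Emit:
apply_moves([
  [[0,0,-0.35,0,0,0,0.4],[0,0,-0.35,0,0,0,0.4],[-0.8,0,-0.35,0,0,0,0.4],[-1.6,0,-0.35,0,0,0,0.4],[-2.4,0,-0.35,0,0,0,0.4],[-3.2,0,-0.35,0,0,0,0.4],[-4.0,0,-0.35,0,0,0,0.4],[-4.8,0,-0.35,0,0,0,0.4]],
])

```text
time_s: 5.7
eef_pos: [0.5664, -0.0327, 0.0907]
eef_rot: [-0.0, 0.674, 0.739, -0.0]
wrist_force: [-0.7, 0.4, -0.6]
opening: 0.402
```

Emit:
apply_moves([
  [[-0.8,0,0,0,0,0,0.4],[-1.6,0,0,0,0,0,0.4],[-2.4,0,0,0,0,0,0.4],[-3.2,0,0,0,0,0,0.4],[-4.0,0,0,0,0,0,0.4],[-4.7,0,0,0,0,0,0.4],[-5.2,0,0,0,0,0,0.4],[-5.2,0,0,0,0,0,0.4]],
])

```text
time_s: 6.5
eef_pos: [0.5715, -0.0845, 0.0909]
eef_rot: [0.0, 0.674, 0.739, -0.0]
wrist_force: [0.4, 0.6, -0.3]
opening: 0.403
```

```bash
python3 -c "
from h import *
delta([*rw(-.0107,-.108),.0905],RY+np.pi/2)
im,c=save('side','pics/s3.png')
a=cv2.imread('pics/s3.png')[130:280,185:345];cv2.imwrite('pics/s3c.png',cv2.resize(a,None,fx=4,fy=4,interpolation=cv2.INTER_CUBIC))"
```

```text
t 6.5 pos [ 0.5715 -0.0845  0.0909] riser [-0.0099 -0.0696] F [ 0.4  0.6 -0.3]
shift cm [-3.84 -0.08  0.04] rot [ 0.     0.    -0.001]
```

View pics/s3c.png

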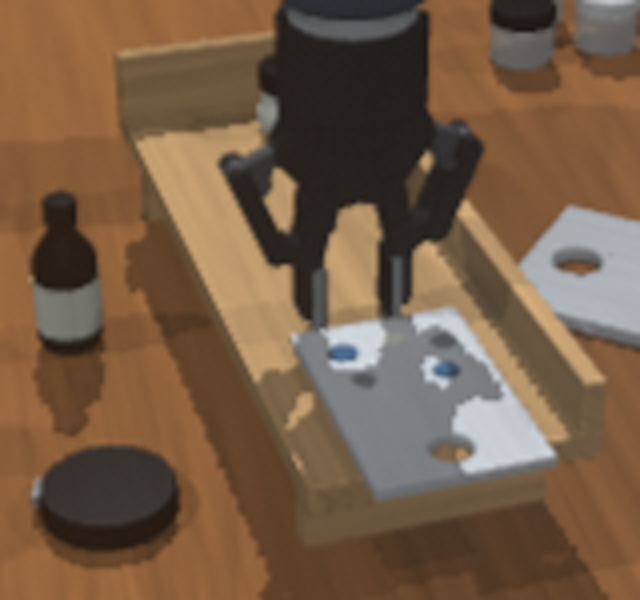

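The palette slid and squared up. Its hole is at crop (452,449), just before the open end, and the jar, bottle and compact have not moved. I'll push on and then measure.

Emit:
apply_moves([
  [[-0.6,0,0,0,0,0,0.4],[-1.2,0,0,0,0,0,0.4],[-1.8,0,0,0,0,0,0.4],[-2.4,0,0,0,0,0,0.4],[-2.9,0,0,0,0,0,0.4],[-3.3,0,0,0,0,0,0.4],[-3.5,0,0,0,0,0,0.4],[-3.5,0,0,0,0,0,0.4]],
])

```text
time_s: 7.35
eef_pos: [0.5745, -0.1189, 0.0908]
eef_rot: [0.0, 0.674, 0.739, -0.0]
wrist_force: [-1.0, 0.5, -0.0]
opening: 0.4
```

```bash
python3 -c "
from h import *
p=lambda u,v:wr(ray(get_calibration('side'),185+u/4,130+v/4,.076)).round(4)
print('before: hole',p(452,449),'corners',p(293,338),p(452,310),p(556,457),p(380,492))
delta([*rw(-.0107,-.108),.0905],RY+np.pi/2)
im,c=save('side','pics/s4.png')
a=cv2.imread('pics/s4.png')[130:280,185:345];cv2.imwrite('pics/s4c.png',cv2.resize(a,None,fx=4,fy=4,interpolation=cv2.INTER_CUBIC))"
```

```text
before: hole [-0.0019 -0.2027] corners [-0.0466 -0.0871] [ 0.0409 -0.0864] [ 0.0426 -0.2236] [-0.045 -0.224]
t 7.35 pos [ 0.5745 -0.1189  0.0908] riser [-0.01   -0.1042] F [-1.   0.5 -0. ]
shift cm [-0.38 -0.07  0.03] rot [ 0.  0. -0.]
```

View pics/s4c.png

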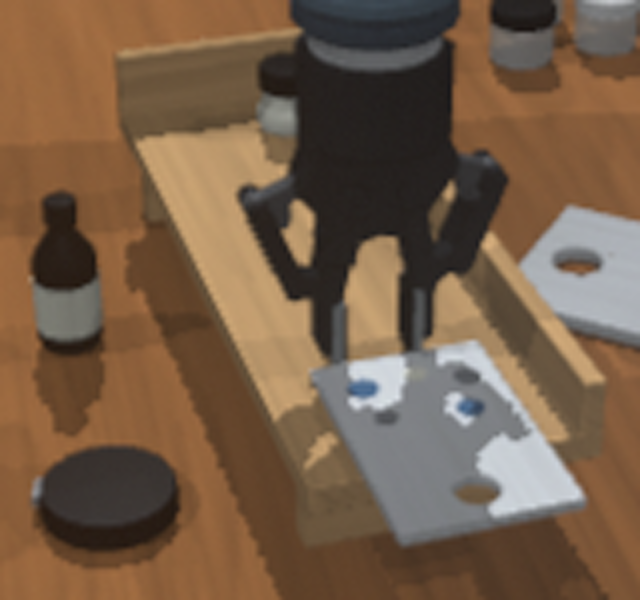

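The hole, at crop (477,490), now shows table below it and is past the edge. About half of the palette remains on the wood. I'll retreat and verify.

Emit:
apply_moves([
  [[1.0,0,0,0,0,0,0.4],[2.5,0,0,0,0,0,0.4],[3,0,-4,0,0,0,0.4],[3,0,-9,0,0,0,0.4],[3,0,-14,0,0,0,0.4],[3,0,-19,0,0,0,0.4],[3,0,-20,0,0,0,0.4],[3,0,-20,0,0,0,0.4]],
])

```text
time_s: 8.2
eef_pos: [0.5728, -0.0877, 0.2936]
eef_rot: [0.003, 0.673, 0.739, 0.001]
wrist_force: [-0.3, -0.8, -0.1]
opening: 0.402
```

```bash
python3 -c "
from h import *
import os
S=get_calibration('side')
p=lambda u,v,z=.076:wr(ray(S,185+u/4,130+v/4,z)).round(4)
print('corners',p(312,375),p(475,342),p(585,502),p(405,543),'hole',p(477,490),'open end',p(310,490,.07),p(568,436,.07))
delta([*rw(0,0),.3],RY+np.pi/2)
save('side','pics/s5.png');save('wrist','pics/w5.png')
a=cv2.imread('pics/s5.png')[130:280,185:345];b=cv2.imread('pics/w5.png')
print(get_calibration('wrist'))
cv2.imwrite('pics/f.png',np.hstack([cv2.resize(a,(400,375),interpolation=cv2.INTER_CUBIC),cv2.resize(b[:,70:490],(375,375))]))"
```

```text
corners [-0.0471 -0.1227] [ 0.0415 -0.119 ] [ 0.0418 -0.2595] [-0.0462 -0.2625] hole [-0.002  -0.2361] open end [-0.073  -0.2052] [ 0.0583 -0.2021]
t 8.2 pos [ 0.5728 -0.0877  0.2936] riser [-0.0088 -0.0729] F [-0.3 -0.8 -0.1]
shift cm [ 7.29  0.9  -0.65] rot [0.005 0.002 0.001]
{'vertical_fov': 65.06298090037279, 'cx': 280.47763269486273, 'cy': 209.63370124609915, 'R': array([[ 0.99567405,  0.09287366, -0.00276809],
       [ 0.08919712, -0.94706719,  0.30839523],
       [ 0.02602023, -0.30730803, -0.95125429]]), 't': array([-0.55948524, -0.18589176,  0.37470595])}
```

View pics/f.png

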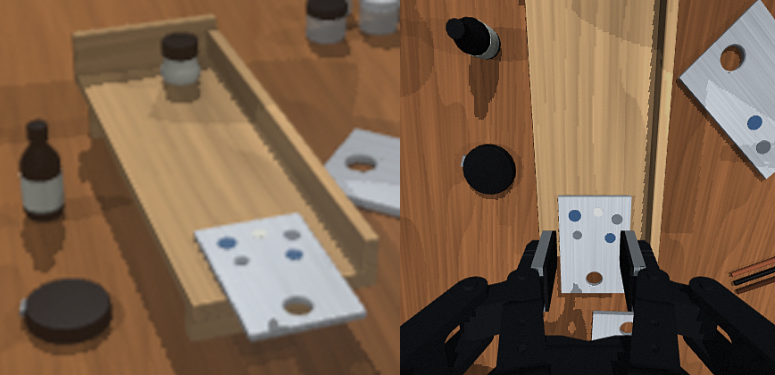

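The final views show the palette lying flat and square, with bare table visible through the hole at (298,305). Its middle is about 13 mm inside the measured open edge, and the hole's centre is about 33 mm past it. The jar, bottle and compact have not moved, and the arm is clear. Handing in.

```bash
python3 -c "
from bench import *
print(hand_in())"
```

```text
the job is handed in; nothing more can be done
None
```

I pushed the smallest palette, the one on the riser, along the wood with two half-open fingertips until its thumb hole was past the open end. I then backed the arm clear and handed the job in at about 8.3 s; `hand_in()` gave no verdict.

My last checks, from the side camera:
- **Thumb hole:** its centre is about 32 mm past the open edge, where at least 9 mm is needed.
- **Palette middle:** it is still about 13 mm inside the edge, where at least 2 mm is needed.
- **Alignment:** the palette is within about 1–2 degrees of the riser's direction and about 3 mm before its centre line. It looks flat and level.
- **Bystanders:** the jar, bottle and compact look unmoved in the final view.

**Disagreement:** the riser came out about 1 cm short when measured (411 mm against 420 mm). That leaves the palette's position along the riser uncertain by about 5 mm, which is within the margins above.

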